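Seat the window cell and torque its clamp screw to the click

ROBOT

A 6-joint arm with a two-finger parallel gripper is mounted at the origin on the work surface. World frame = base frame: x ahead of the robot, y to its left, z up, the work surface at z = 0. Lengths are in m, angles in rad, forces in N, time in s.
With the tool pointing down it reaches from about 0.375 to 0.975 m from the base axis. Payload 3.8 kg.
Tool frame: the origin (TCP) lies at the very end of the fingers, on their centre line; the grasp point (between the pads) lies 19 mm behind it (bot.pinch_z is the distance from the TCP to the grasp point, in m); x points along the fingers, y is the direction in which the jaws open and shut, and the axes are right-handed (so a half turn about x gives the same grasp; the last joint's range is limited). The gripper opens to 85 mm and grips with 20 to 120 N. Pads are 22 mm wide; open, the fingers measure 114 mm over their backs; the gripper's body (76 mm by 85 mm) begins 54 mm behind the grasp point. The pads swing forward as they close: fully open they stand 13 mm farther back than shut.
Start: joints at [1.185, 0.264, 1.604, -0, 1.274, -0.037], TCP at [0.231, 0.634, 0.231] pointing down, gripper open.
Joint ranges: [-2.63, 2.63], [-0.94, 2.18], [0.31, 2.57], [-1.31, 4.45], [0, 2.66], [-2.55, 2.55]. Speed limits (rad/s): [2.57, 2.57, 3.14, 3.14, 3.14, 3.14].

INTERFACE

Orientations are given as a rotation vector (axis times angle).
In Python, from workcell import monitor, imaging, finish_job, bot gives the robot as it stands.
- The arm moves only by the tool jog_arm, never from a script. Its argument "rows" is a list of rows, each a list of 7 numbers: the shift along the tool's x, y, z in m, then the turn, a rotation vector about the tool's x, y, z in rad, then the opening in per cent of the stroke, from 0 (shut) to 100 (fully open). A call has 1 to 20 rows; each row is the pose to reach, as a shift and turn from the pose measured when the call began, along the tool's axes at that moment; what a row does not reach only later rows make up. A row lasts 1/10 s, in which the tool goes at most 50 mm and 8.59 degrees, less where a joint would pass 70% of its speed; a pose out of reach is approached as far as the arm can. A call with a gripper value outside its range is refused whole. The fingers move at their own pace and stop on an object; "force" is the grip in N (left out, the last holds). Time passes only in rows, so rows that repeat a pose let the fingers close. It gives the time, the measured TCP pose, the force and the opening at its end, in the units of the state.
- monitor.read_state(): the state, without advancing time (a new reading comes with each control period).
- imaging.read_camera(name): name is "scene" or "top" or "wrist"; returns the picture (384x512x3 uint8, blue, green, red); there is no depth.
- imaging.camera_params(name): a dict with "fx", "fy", "cx", "cy" (pixels), "T" (4x4, takes a point from camera to world coordinates); the wrist camera has in their place "T_tool_cam" (4x4, takes a point from camera to tool coordinates, whose origin is the TCP and whose axes are the tool frame's). Camera axes: x right, y down, z forward; pixel columns grow to the right and rows downward; lengths in m; the calibration is good to about 2 mm. The wrist camera is an equidistant fisheye: a pixel r from the principal point sees the ray r / f radians off the axis. A picture is of the moment at which its call begins: read the wrist's pose just before it. camera_params takes no time and is no camera call.
- finish_job(): hands the job in, once; it reports no verdict.
The state is a dict: "time": time; "q": joint angles; "joint_vel": joint speeds; "joint_torque": joint torques, N m; "tool_pos": TCP position; "tcp_rot": TCP orientation; "wrist_force": force on the tool from outside, world axes, zero at the start; "torque": the same for the moment, N m; "width": opening from 0.0 (shut) to 1.0 (fully open).
Only numpy, scipy, OpenCV 4.12 (cv2) and the standard library are available. Lean on these libraries where they do the work, as an engineer would, in place of code of your own. Each camera call takes 0.05 s, during which the arm holds its last target. There are 200 camera calls.

TASK

Set the loose orange-and-steel window cell gently down, fully home and upright, in the round pocket of the blue clamp on the optical table and let go of it. Then swing the handle of the torque wrench that sits on the clamp's screw clockwise (seen from above) until it breaks over with a click, stop at once without pushing it on to the end of its break-over, let go and leave the wrench where it is. Do not disturb the yellow plate, the black lens or the steel post.

Things in the scene. Friction and masses are not known exactly. Their poses are not given: they have to be found in the camera images.
- cell_mid (a point): Grasp point of the loose window cell (about 0.2 kg), on its axis, 36 mm above its underside. It stands upright: steel foot flange 52 mm in diameter, 14 mm high; on it an orange barrel 36 mm in diameter, 44 mm high (total 58 mm), glass on top. z is its own axis. Fragile: pressing or knocking it into the clamp with over 40 N ruins it.
- pocket (a point): Centre of the floor of the round pocket in the clamp, 10 mm above the table. The pocket is 55 mm in diameter (3 mm more than the cell's flange) and 12 mm deep, its mouth chamfered, in a blue block 86 mm square whose top is 22 mm above the table. Fully home, the cell's grasp point is 36 mm above this point. z is up; its -y axis points to the clamp's screw.
- clamp: The blue clamp, bolted to the table (cannot move). Origin on the table under the screw axis; the pocket's axis lies 100 mm along its +y axis. z is up.
- wrench_axis (a point): Point on the vertical screw axis, level with the middle of the wrench handle. The wrench head, a steel cylinder 38 mm in diameter (top 82 mm above the table), sits on the screw and stays on it. x points along the head: the handle lies along it until it breaks over. z up. Head and screw turn as one, clockwise from above tightens, and stay where they are left.
- wrench_grip (a point): Middle of the black rubber handle, 170 mm from the screw axis, 65 mm above the table. Handle level, 24 mm wide, 26 mm high, 115 mm long, free space under it; pinch it across its width from above or push its side. x along it away from the screw, z up. Pushed clockwise here with 8 to 11 N the screw turns; after 0.25 to 0.65 rad, different each time and not visible beforehand, it clicks.
- click: The wrench handle as a whole; origin on the screw axis, 65 mm above the table, x along the handle. At the click it swings about the screw axis out of line with the head, which stops, and the push needed falls steadily to under half. It has clicked once its middle is 9 mm out of line; its end stop is at 27 mm: pushed on beyond 24 mm it over-tightens the screw. Released, it springs back in line.
- plate_mid (a point): Middle of the yellow plastic plate, 90 x 80 x 20 mm, loose on the table, 10 mm above the table. A bystander.
- lens_mid (a point): Middle of the black camera lens, 60 mm in diameter and 60 mm high, standing loose on the table, 30 mm above the table. A bystander.
- post_mid (a point): Middle of the steel post, 75 mm high, 13 mm in diameter on a foot of 56 mm, standing loose on the table, 37.5 mm above the table. A bystander.
- cell: The same window cell; origin at the centre of its underside.
Things that resemble listed ones, but are neither listed nor needed, are in the scene too. Leave any green look-alike of the cell alone.

How it is judged:
On the way, in this order (a step that is already met when the one before it is completed fails the run):
1. the cell stands fully home in the pocket, released (horizontal distance between cell_mid and pocket below 0.004 m and z of cell_mid in the frame of pocket between 0.033 and 0.0385 m and angle between cell_mid's own z axis and vertical below 0.06 rad and contact force between the fingers and cell below 0.1 N), for 0.2 s.
2. the wrench has clicked (handle middle more than 8.5 mm out of line with the head) with the cell in place (y of wrench_grip in the frame of wrench_axis below -0.0085 m and horizontal distance between cell_mid and pocket below 0.004 m and z of cell_mid in the frame of pocket between 0.033 and 0.0385 m and angle between cell_mid's own z axis and vertical below 0.06 rad), for 0.05 s.
At the end, for the whole second after the job is handed in: The cell is upright (0.06 rad), at rest and fully home in the pocket (within 4 mm of its axis, grasp point 33 to 38.5 mm above the floor); the wrench has clicked, is released, its handle back in line (4 mm) and left turned, its middle at least 35 mm from its start (horizontal distance between cell_mid and pocket below 0.004 m and z of cell_mid in the frame of pocket between 0.033 and 0.0385 m and angle between cell_mid's own z axis and vertical below 0.06 rad and y of wrench_grip in the frame of wrench_axis above -0.004 m and distance of wrench_grip from where it was at the start of the episode above 0.035 m and linear speed of cell below 0.02 m/s); the robot touches nothing.
It fails at once if the handle is pushed on after the click to the end of its break-over (its middle beyond 24 mm out of line), over-tightening the screw (y of wrench_grip in the frame of wrench_axis below -0.024 m).
It fails at once if the wrench is clicked while the cell is not home in the pocket (y of wrench_grip in the frame of wrench_axis below -0.0085 m and not (horizontal distance between cell_mid and pocket below 0.004 m and z of cell_mid in the frame of pocket between 0.033 and 0.0385 m and angle between cell_mid's own z axis and vertical below 0.06 rad)).
It fails at once if the cell is pressed or knocked into the clamp with more than 40 N (contact force between cell and clamp above 40 N).
It fails at once if the plate, lens or post is moved by more than 20 mm (distance of any of plate_mid, lens_mid, post_mid from where it was at the start of the episode above 0.02 m).
It also fails if it takes over 61 s, if anything falls off the work surface, if the arm or the gripper's body presses on something with over 40 N, if the wrist force passes 120 N, or if a joint passes its speed limit or range.

## Working session

There is one attempt and no reset: what is moved stays moved. The work goes in short steps, Python scripts to look and compute and a tool call to move; the robot and the scene stay as the last step left them, time stands still between calls to the robot, and variables do not carry over. Pictures are saved under pics/ and viewed, about 8 in all and at most 12, crops included, and the job is handed in when it is done.

Besides the shell and the picture viewer there is one more tool, called after "Request:" by a JSON object that holds its "api" and its "payload". jog_arm: Moves the arm, as the interface text tells. Its arguments: {"type":"object","properties":{"rows":{"type":"array","items":{"type":"array","items":{"type":"number"}}},"force":{"type":"number"}},"required":["rows"]}

```bash
mkdir -p pics; ls; cat > h.py <<'E'
import numpy as np, cv2
from scipy.spatial.transform import Rotation as R
from workcell import monitor, imaging, finish_job, bot
def tool():
    s=monitor.read_state(); T=np.eye(4); T[:3,:3]=R.from_rotvec(s["tcp_rot"]).as_matrix(); T[:3,3]=s["tool_pos"]; return s,T
def shot(n,f):
    s,T=tool(); im=imaging.read_camera(n); cv2.imwrite("pics/%s.png"%f,im)
    p=imaging.camera_params(n); Tc=T@p["T_tool_cam"] if n=="wrist" else p["T"]
    np.savez("pics/%s.npz"%f,T=Tc,k=[p["fx"],p["fy"],p["cx"],p["cy"]],fish=n=="wrist"); return im
def ray(f,u,v):
    d=np.load("pics/%s.npz"%f); fx,fy,cx,cy=d["k"]; x,y=(u-cx)/fx,(v-cy)/fy
    if d["fish"]:
        r=np.hypot(x,y)+1e-12; w=np.array([np.sin(r)*x/r,np.sin(r)*y/r,np.cos(r)])
    else: w=np.array([x,y,1.])
    w=d["T"][:3,:3]@w; return d["T"][:3,3],w/np.linalg.norm(w)
def onz(f,u,v,z):
    o,w=ray(f,u,v); return o+w*(z-o[2])/w[2]
def tri(*a):
    A=np.zeros((3,3));b=np.zeros(3)
    for f,u,v in a:
        o,w=ray(f,u,v); M=np.eye(3)-np.outer(w,w); A+=M;b+=M@o
    x=np.linalg.solve(A,b); return x,[float(np.linalg.norm(np.cross(ray(*q)[1],x-ray(*q)[0]))) for q in a]
def proj(f,P):
    d=np.load("pics/%s.npz"%f); fx,fy,cx,cy=d["k"]; c=np.linalg.inv(d["T"])@np.r_[P,1]
    if d["fish"]:
        t=np.arctan2(np.hypot(c[0],c[1]),c[2]); n=np.hypot(c[0],c[1])+1e-12; return np.array([fx*t*c[0]/n+cx,fy*t*c[1]/n+cy])
    return np.array([fx*c[0]/c[2]+cx,fy*c[1]/c[2]+cy])
E
python3 - <<'E'
from h import *
np.set_printoptions(precision=4,suppress=True)
a=shot("scene","s0");b=shot("top","t0");c=shot("wrist","w0")
for f in("s0","t0","w0"):
    d=np.load("pics/%s.npz"%f);print(d["T"],d["k"])
print(monitor.read_state(),bot.pinch_z)
z=np.vstack([np.hstack([a,b])[:, :]]);cv2.imwrite("pics/st.png",cv2.resize(np.vstack([a,b]),(0,0),fx=.78,fy=.78))
E
```

```text
pics
[[-0.6368  0.548  -0.5424  1.121 ]
 [ 0.771   0.4457 -0.455   0.4391]
 [-0.0076 -0.7079 -0.7063  0.7824]
 [ 0.      0.      0.      1.    ]] [362.8898 362.8898 251.8298 193.5316]
[[ 0.015  -0.9986  0.0507  0.5324]
 [-0.9997 -0.014   0.0188 -0.036 ]
 [-0.0181 -0.0509 -0.9985  1.489 ]
 [ 0.      0.      0.      1.    ]] [457.454  457.454  263.0278 194.6156]
[[ 0.3422  0.8896  0.3025  0.1509]
 [ 0.9396 -0.3231 -0.1128  0.6614]
 [-0.0026  0.3229 -0.9464  0.3725]
 [ 0.      0.      0.      1.    ]] [297.3186 297.3186 254.8818 194.5888]
{'time': 0.15, 'q': array([ 1.1851,  0.2646,  1.6051,  0.    ,  1.2737, -0.0369]), 'joint_vel': array([-0.0015, -0.0026, -0.0018, -0.001 ,  0.0011, -0.0009]), 'joint_torque': array([ -0.0004, -51.5909, -36.7958,  -0.0001,   0.008 ,   0.    ]), 'tool_pos': array([0.2305, 0.6338, 0.2302]), 'tcp_rot': array([ 0.2723,  1.5538, -0.2751]), 'wrist_force': array([-0.5479, -0.0664, -0.0776]), 'torque': array([ 0.0038, -0.006 ,  0.0507]), 'width': 0.9993115956209365} 0.0187
```

View pics/st.png

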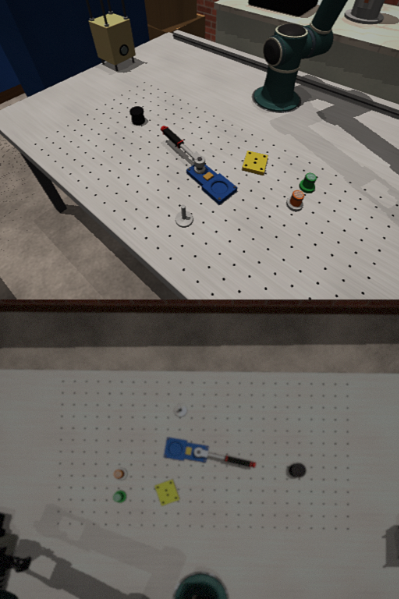

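View pics/w0.png

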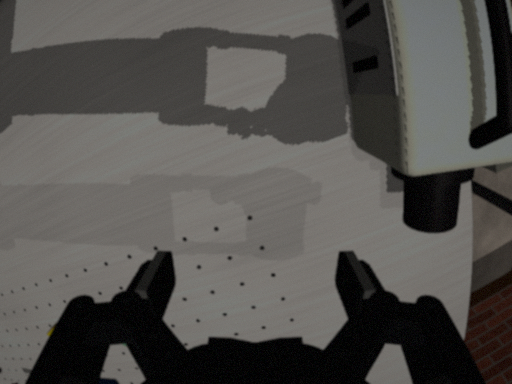

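The stacked picture shows: scene – the clamp at about (211,182), the wrench handle at (172,135), the cell at (296,200) with a green look-alike at (309,182), the plate at (255,162), the post at (184,215) and the lens at (137,115). The wrist view shows only empty table and a white instrument. I'll enlarge next.

```bash
python3 - <<'E'
from h import *
a=cv2.imread("pics/s0.png")[115:300,155:425];b=cv2.imread("pics/t0.png")[110:265,130:410]
z=np.vstack([cv2.resize(a,(760,int(185*760/270)))[:330],cv2.resize(b,(760,int(155*760/280)))])
z=np.vstack([cv2.resize(a,None,fx=2,fy=2,interpolation=2),cv2.resize(b,(540,299),interpolation=2)[:230]])
cv2.imwrite("pics/c0.png",z)
for f in("s0","t0"):
    im=cv2.imread(f"pics/{f}.png");h=cv2.cvtColor(im,cv2.COLOR_BGR2HSV)
    for n,lo,hi in(("or",(5,90,60),(17,255,255)),("gr",(45,90,30),(80,255,255)),("ye",(22,120,60),(33,255,255)),("bl",(100,130,50),(120,255,255)),("red",(0,130,50),(4,255,255))):
        m=cv2.inRange(h,lo,hi);k,l,st,c=cv2.connectedComponentsWithStats(m)
        for i in range(1,k):
            if st[i,4]>25:print(f,n,st[i],c[i].round(1),onz(f,*c[i],.03).round(3))
E
```

```text
s0 or [207   0  73  54 948] [258.4  25.1] [-0.488 -0.851  0.03 ]
s0 or [375 244  16  12  86] [381.8 249.7] [0.491 0.338 0.03 ]
s0 or [372 253  12  12  69] [376.3 259. ] [0.526 0.34  0.03 ]
s0 gr [392 222  14  11  55] [398.1 227.8] [0.397 0.34  0.03 ]
s0 gr [384 231  20  15 222] [393.1 238.5] [0.439 0.345 0.03 ]
s0 ye [311 193  32  30 627] [327.2 207.1] [0.451 0.154 0.03 ]
s0 bl [  0  74  25  43 364] [11.7 95.8] [ 0.725 -1.16   0.03 ]
s0 bl [ 240  211   64   47 1097] [274.2 235.3] [0.626 0.099 0.03 ]
s0 red [206 161   9   6  28] [209.5 163.5] [ 0.524 -0.238  0.03 ]
t0 or [146 218  12  12  60] [152.6 223.4] [0.51  0.343 0.03 ]
t0 gr [148 245  13  15 107] [155.4 251.5] [0.42  0.332 0.03 ]
t0 ye [239 190   6   8  42] [241.3 193.5] [0.609 0.061 0.03 ]
t0 ye [199 231  31  33 633] [213.7 247. ] [0.437 0.146 0.03 ]
t0 bl [212 178  54  30 829] [231.4 192.4] [0.612 0.093 0.03 ]
t0 red [320 208   7   7  27] [323.5 211.4] [ 0.556 -0.202  0.03 ]
```

View pics/c0.png

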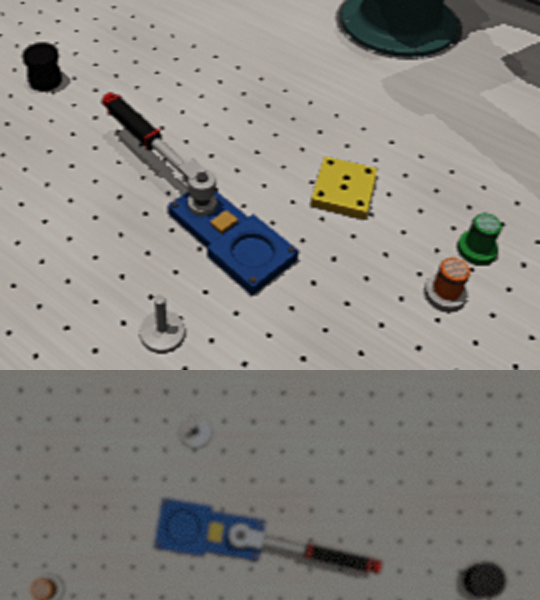

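Scene crop: the cell (orange, glass on top) stands at crop (455,275), with the green one behind it at (483,235). The clamp pocket is at (252,250), the screw head at (202,185) and the handle at (130,120). In the top view the handle points to image right. I'll compute a move to above the cell.

```bash
cat >> h.py <<'E'
def go(P,yaw):
    """shift/turn in tool axes to reach TCP P, pointing down, tool y axis at angle yaw in world xy"""
    s,T=tool(); x=np.array([0,0,-1.]); y=np.array([np.cos(yaw),np.sin(yaw),0]); G=np.stack([x,y,np.cross(x,y)],1)
    print("shift",(T[:3,:3].T@(np.array(P)-T[:3,3])).round(4),"turn",R.from_matrix(T[:3,:3].T@G).as_rotvec().round(4),"| dist %.3f"%np.linalg.norm(np.array(P)-T[:3,3]))
E
python3 - <<'E'
from h import *
np.set_printoptions(precision=3,suppress=True)
s,T=tool();print(T);print(imaging.camera_params("wrist")["T_tool_cam"])
# cell top glass / foot guesses
print(tri(("s0",381.5,250),("t0",152.6,223.4)))
print("top of barrel", onz("s0",155+455/2,115+267/2,.058),"foot",onz("s0",155+446/2,115+294/2,.014))
print("pocket",onz("s0",155+252/2,115+251/2,.022),onz("t0",130+186/540*280,110+527-370-0,.022),onz("t0",130+186/540*280,110+(527-370)*155/299,.022))
print("head",onz("s0",155+203/2,115+180/2,.082),onz("t0",130+240/540*280,110+(535-370)*155/299,.082))
print("hand",onz("s0",155+133/2,115+120/2,.07),onz("t0",130+344/540*280,110+(559-370)*155/299,.07))
print("lens",onz("s0",155+42/2,115+65/2,.03),"post",onz("s0",155+162/2,115+330/2,.0))
print(bot, [x for x in dir(bot) if x[0]!='_'])
for y in(np.pi/2,-np.pi/2): go((.5,.343,.2),y)
E
```

```text
[[-0.001  0.342  0.94   0.23 ]
 [-0.002  0.94  -0.342  0.634]
 [-1.    -0.002 -0.     0.23 ]
 [ 0.     0.     0.     1.   ]]
[[ 0.001 -0.323  0.946 -0.142]
 [ 1.    -0.    -0.001 -0.002]
 [ 0.001  0.946  0.323 -0.084]
 [ 0.     0.     0.     1.   ]]
(array([0.509, 0.339, 0.049]), [0.0012911276227744641, 0.0012911276227744078])
top of barrel [0.51  0.342 0.058] foot [0.519 0.345 0.014]
pocket [0.623 0.12  0.022] [0.374 0.105 0.022] [0.616 0.11  0.022]
head [0.608 0.025 0.082] [0.601 0.017 0.082]
hand [ 0.571 -0.138  0.07 ] [ 0.565 -0.15   0.07 ]
lens [ 0.535 -0.384  0.03 ] post [0.777 0.097 0.   ]
<Robot object at 0x7f780b35be00> ['MotionError', 'pinch_z']
shift [ 0.03  -0.181  0.353] turn [-0.349 -0.     0.002] | dist 0.398
shift [ 0.03  -0.181  0.353] turn [2.793 0.003 0.001] | dist 0.398
```

Request:
{"api": "jog_arm", "payload": {"rows": [[0.03, -0.181, 0.353, -0.349, 0, 0, 100], [0.03, -0.181, 0.353, -0.349, 0, 0, 100], [0.03, -0.181, 0.353, -0.349, 0, 0, 100], [0.03, -0.181, 0.353, -0.349, 0, 0, 100], [0.03, -0.181, 0.353, -0.349, 0, 0, 100], [0.03, -0.181, 0.353, -0.349, 0, 0, 100], [0.03, -0.181, 0.353, -0.349, 0, 0, 100], [0.03, -0.181, 0.353, -0.349, 0, 0, 100], [0.03, -0.181, 0.353, -0.349, 0, 0, 100], [0.03, -0.181, 0.353, -0.349, 0, 0, 100], [0.03, -0.181, 0.353, -0.349, 0, 0, 100], [0.03, -0.181, 0.353, -0.349, 0, 0, 100]]}}

```text
time: 1.35
tool_pos: [0.4994, 0.3442, 0.2006]
tcp_rot: [-0.003, 1.572, 0.001]
wrist_force: [0.1, 0.3, -1.0]
width: 1.001
```

```bash
python3 - <<'E'
from h import *
im=shot("wrist","w1");s,T=tool();print(s["tool_pos"],s["tcp_rot"])
h=cv2.cvtColor(im,cv2.COLOR_BGR2HSV);m=cv2.inRange(h,(4,90,50),(18,255,255));k,l,st,c=cv2.connectedComponentsWithStats(m)
for i in range(1,k):
    if st[i,4]>60:print(st[i],c[i],onz("w1",*c[i],.058))
cv2.imwrite("pics/w1b.png",cv2.resize(im,None,fx=1.5,fy=1.5))
E
```

```text
[0.49934088 0.34429819 0.20061164] [-3.03457288e-03  1.57158439e+00  7.65546539e-04]
[234 174  35  34 435] [251.26666667 190.09425287] [0.50694624 0.33913961 0.058     ]
```

View pics/w1b.png

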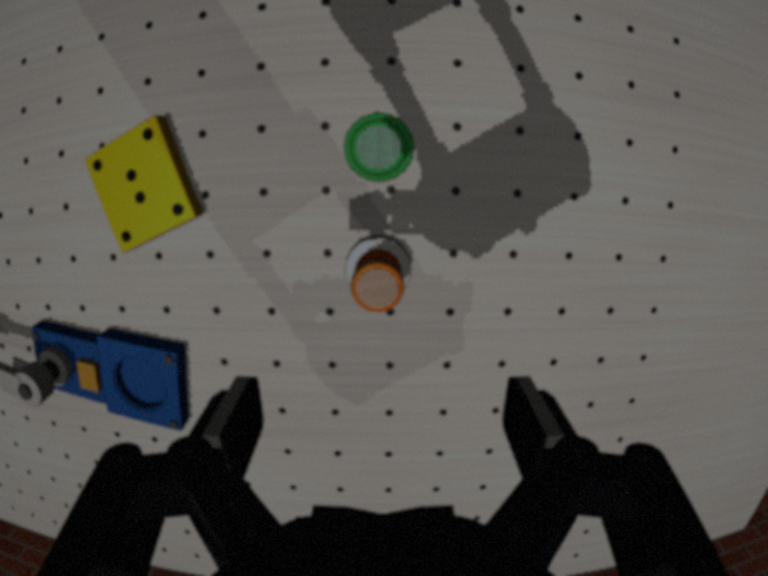

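Wrist view: the cell's top ring is centred at (251.5,191.3) px with radius about 17; the green look-alike is behind it at (252,98), and the pocket is at (96,253). Next I look from above the clamp while the gripper is still empty.

```bash
python3 - <<'E'
from h import *
np.set_printoptions(precision=4,suppress=True)
print(tri(("w1",251.5,191.3),("s0",382,249)),tri(("w1",251.5,191.3),("t0",151.8,223.8)),onz("w1",251.5,191.3,.058),onz("w1",252,175,.014))
print("pocket",onz("w1",96,253,.022)); go((.6,.1,.2),np.pi/2)
E
```

```text
(array([0.5092, 0.3401, 0.0547]), [0.0007692962278753543, 0.0007692962278752787]) (array([0.5087, 0.3392, 0.0562]), [0.0002457525330489519, 0.00024575253304886716]) [0.5082 0.3394 0.058 ] [0.503  0.3394 0.014 ]
pocket [0.61   0.1224 0.022 ]
shift [ 0.0009 -0.2445  0.1001] turn [ 0.0024 -0.0008  0.0014] | dist 0.264
```

Request:
{"api": "jog_arm", "payload": {"rows": [[0, -0.244, 0.1, 0, 0, 0, 100], [0, -0.244, 0.1, 0, 0, 0, 100], [0, -0.244, 0.1, 0, 0, 0, 100], [0, -0.244, 0.1, 0, 0, 0, 100], [0, -0.244, 0.1, 0, 0, 0, 100], [0, -0.244, 0.1, 0, 0, 0, 100], [0, -0.244, 0.1, 0, 0, 0, 100], [0, -0.244, 0.1, 0, 0, 0, 100]]}}

```text
time: 2.2
tool_pos: [0.5994, 0.1021, 0.2008]
tcp_rot: [-0.003, 1.572, 0.002]
wrist_force: [0.6, 0.8, 1.2]
width: 0.999
```

```bash
python3 - <<'E'
from h import *
im=shot("wrist","w2");s,T=tool();print(s["tool_pos"],s["tcp_rot"])
cv2.imwrite("pics/w2b.png",cv2.resize(im[60:320,20:420],None,fx=2,fy=2,interpolation=2))
E
```

```text
[0.59925101 0.10246716 0.20079306] [-0.00369993  1.57211599  0.00271585]
```

View pics/w2b.png

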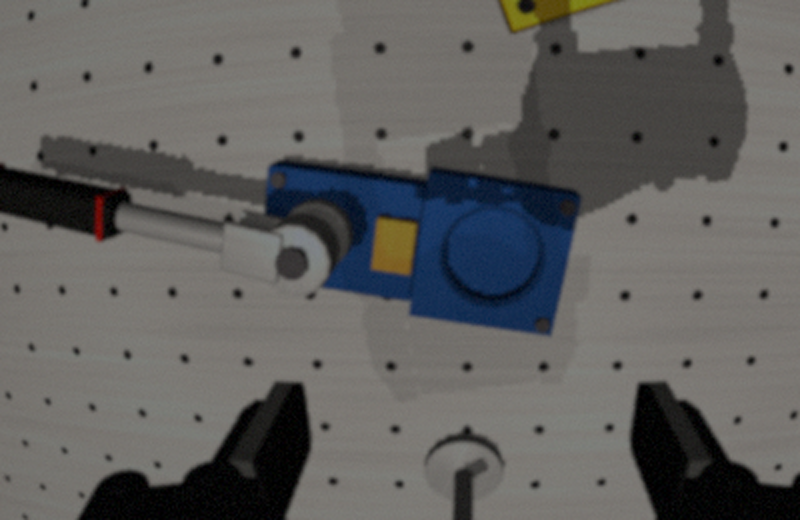

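Wrist view at the clamp: pocket mouth centred near crop (493,253), i.e. px (266.5,186.5); block corners at crop (433,170),(578,193),(551,333),(411,315); screw hex at crop (291,263); red ring of the handle at crop (100,217).

```bash
python3 - <<'E'
from h import *
np.set_printoptions(precision=4,suppress=True)
f=lambda u,v:(20+u/2,60+v/2)
C=np.array([onz("w2",*f(*p),.022) for p in((433,170),(578,193),(551,333),(411,315))]);print(C,C.mean(0),[np.linalg.norm(C[i]-C[i-1]) for i in range(4)])
print("mouth",onz("w2",*f(493,253),.022),"w1",onz("w1",96,253,.022))
for p in((443,253),(543,253),(493,206),(493,300)):print(onz("w2",*f(*p),.022))
print("hex",onz("w2",*f(291,263),.082),tri(("w2",*f(291,263)),("s0",155+203/2,115+178/2)),"ring",onz("w2",*f(100,217),.07))
print("pocket tri s0/w2",tri(("w2",*f(493,253)),("s0",155+252/2,115+251/2)))
# circle fit on cell top rim in w1 and pocket: edge points
im=cv2.imread("pics/w1.png");h=cv2.cvtColor(im,cv2.COLOR_BGR2HSV);m=cv2.inRange(h,(4,60,50),(18,255,255));c=max(cv2.findContours(m,0,1)[0],key=cv2.contourArea)
(e,r)=cv2.minEnclosingCircle(c);print(e,r)
go((.508,.3395,.12),np.pi/2)
E
```

```text
[[0.567  0.0805 0.022 ]
 [0.5792 0.1608 0.022 ]
 [0.6643 0.1495 0.022 ]
 [0.6527 0.0662 0.022 ]] [0.6158 0.1142 0.022 ] [np.float64(0.0868953161609455), np.float64(0.08115869345131338), np.float64(0.0858277220649772), np.float64(0.08408181015655489)]
mouth [0.6144 0.1139 0.022 ] w1 [0.61   0.1224 0.022 ]
[0.6144 0.0856 0.022 ]
[0.6142 0.1424 0.022 ]
[0.5871 0.1135 0.022 ]
[0.643  0.1143 0.022 ]
hex [0.6008 0.0154 0.082 ] (array([0.6016, 0.0164, 0.0767]), [0.0026679611612873528, 0.0026679611612874373]) ring [ 0.5784 -0.1     0.07  ]
pocket tri s0/w2 (array([0.6171, 0.1149, 0.0121]), [0.0007294994306071559, 0.0007294994306072667])
(251.12245178222656, 191.0408172607422) 17.926145553588867
shift [ 0.0808  0.2375 -0.0902] turn [ 0.0041 -0.0013  0.0006] | dist 0.267
```

Request:
{"api": "jog_arm", "payload": {"rows": [[0.05, 0.2375, -0.0905, 0.004, 0, 0, 100], [0.05, 0.2375, -0.0905, 0.004, 0, 0, 100], [0.05, 0.2375, -0.0905, 0.004, 0, 0, 100], [0.05, 0.2375, -0.0905, 0.004, 0, 0, 100], [0.05, 0.2375, -0.0905, 0.004, 0, 0, 100], [0.05, 0.2375, -0.0905, 0.004, 0, 0, 100], [0.05, 0.2375, -0.0905, 0.004, 0, 0, 100], [0.05, 0.2375, -0.0905, 0.004, 0, 0, 100]]}}

```text
time: 3.05
tool_pos: [0.5072, 0.34, 0.151]
tcp_rot: [-0.003, 1.572, 0.001]
wrist_force: [0.6, -0.1, -0.3]
width: 1.0
```

```bash
python3 - <<'E'
from h import *
np.set_printoptions(precision=4,suppress=True)
im=shot("wrist","w3");s,T=tool();print(s["tool_pos"],s["tcp_rot"])
h=cv2.cvtColor(im,cv2.COLOR_BGR2HSV);m=cv2.inRange(h,(4,60,50),(18,255,255));c=max(cv2.findContours(m,0,1)[0],key=cv2.contourArea)
(e,r)=cv2.minEnclosingCircle(c);print(e,r,onz("w3",*e,.058),cv2.boundingRect(c))
go((.508,.3395,.018),np.pi/2)
z=im[100:330,130:390];cv2.imwrite("pics/w3b.png",cv2.resize(z,None,fx=2.2,fy=2.2))
E
```

```text
[0.5079 0.3393 0.1512] [-0.0013  1.5714 -0.0001]
(255.09434509277344, 201.0188751220703) 21.117237091064453 [0.5084 0.3388 0.058 ] (234, 182, 43, 39)
shift [0.1332 0.0003 0.0002] turn [ 0.0007 -0.0006  0.0009] | dist 0.133
```

View pics/w3b.png

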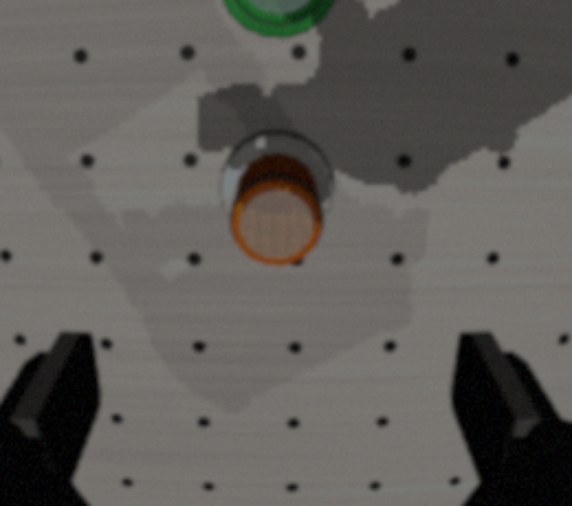

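The crop shows the cell's top ring at crop (277,221), i.e. px (255.9,200.5), midway between the fingers. That agrees with (0.508, 0.339). Descending and gripping.

Request:
{"api": "jog_arm", "payload": {"rows": [[0.03, 0, 0.0005, 0, 0, 0, 100], [0.06, 0, 0.0005, 0, 0, 0, 100], [0.09, 0, 0.0005, 0, 0, 0, 100], [0.11, 0, 0.0005, 0, 0, 0, 100], [0.125, 0, 0.0005, 0, 0, 0, 100], [0.133, 0, 0.0005, 0, 0, 0, 100], [0.133, 0, 0.0005, 0, 0, 0, 100], [0.133, 0, 0.0005, 0, 0, 0, 100]]}}

```text
time: 3.9
tool_pos: [0.5093, 0.3393, 0.0193]
tcp_rot: [-0.0, 1.57, 0.0]
wrist_force: [0.0, 0.3, 1.0]
width: 1.003
```

Request:
{"api": "jog_arm", "payload": {"rows": [[0, 0, 0, 0, 0, 0, 70], [0, 0, 0, 0, 0, 0, 60], [0, 0, 0, 0, 0, 0, 50], [0, 0, 0, 0, 0, 0, 45], [0, 0, 0, 0, 0, 0, 40], [0, 0, 0, 0, 0, 0, 35], [0, 0, 0, 0, 0, 0, 30], [0, 0, 0, 0, 0, 0, 30], [0, 0, 0, 0, 0, 0, 30], [0, 0, 0, 0, 0, 0, 30], [0, 0, 0, 0, 0, 0, 30], [0, 0, 0, 0, 0, 0, 30]], "force": 25}}

```text
time: 5.1
tool_pos: [0.5095, 0.3396, 0.0197]
tcp_rot: [0.0, 1.57, 0.0]
wrist_force: [-0.7, 0.9, 5.0]
width: 0.415
```

Request:
{"api": "jog_arm", "payload": {"rows": [[-0.02, 0, 0, 0, 0, 0, 30], [-0.05, 0, 0, 0, 0, 0, 30], [-0.08, 0, 0, 0, 0, 0, 30], [-0.1, 0, 0, 0, 0, 0, 30], [-0.1, 0, 0, 0, 0, 0, 30]]}}

```text
time: 5.6
tool_pos: [0.5114, 0.3406, 0.1227]
tcp_rot: [0.002, 1.564, 0.003]
wrist_force: [0.3, -0.5, -1.6]
width: 0.413
```

```bash
python3 - <<'E'
from h import *
np.set_printoptions(precision=4,suppress=True)
s,T=tool();print(s["tool_pos"],s["tcp_rot"],s["wrist_force"],s["width"])
im=shot("wrist","w4")
h=cv2.cvtColor(im,cv2.COLOR_BGR2HSV);m=cv2.inRange(h,(4,60,50),(18,255,255));c=max(cv2.findContours(m,0,1)[0],key=cv2.contourArea)
(e,r)=cv2.minEnclosingCircle(c);print(e,r,cv2.boundingRect(c))
zt=s["tool_pos"][2]+.0385; print("top centre",onz("w4",*e,zt)-s["tool_pos"])
go((.6146,.114,.12),np.pi/2)
E
```

```text
[0.5114 0.3406 0.1227] [0.0024 1.5645 0.0027] [ 0.3244 -0.5207 -1.6238] 0.4131516311363433
(254.6558380126953, 295.0) 38.97797393798828 (216, 265, 78, 61)
top centre [-0.0032 -0.0015  0.0385]
shift [ 0.0005 -0.2259  0.1044] turn [ 0.0002  0.0034 -0.0015] | dist 0.249
```

Request:
{"api": "jog_arm", "payload": {"rows": [[0, -0.04, 0.018, 0, 0.003, 0, 30], [0, -0.08, 0.036, 0, 0.003, 0, 30], [0, -0.12, 0.055, 0, 0.003, 0, 30], [0, -0.16, 0.075, 0, 0.003, 0, 30], [0, -0.2, 0.095, 0, 0.003, 0, 30], [0, -0.22, 0.103, 0, 0.003, 0, 30], [0, -0.226, 0.1055, 0, 0.003, 0, 30], [0, -0.226, 0.1055, 0, 0.003, 0, 30], [0.03, -0.226, 0.1055, 0, 0.003, 0, 30], [0.05, -0.226, 0.1055, 0, 0.003, 0, 30], [0.063, -0.226, 0.1055, 0, 0.003, 0, 30], [0.063, -0.226, 0.1055, 0, 0.003, 0, 30], [0.063, -0.226, 0.1055, 0, 0.003, 0, 30], [0.063, -0.226, 0.1055, 0, 0.003, 0, 30]]}}

```text
time: 7.05
tool_pos: [0.6169, 0.1147, 0.0588]
tcp_rot: [0.001, 1.568, 0.002]
wrist_force: [0.1, 0.1, -1.2]
width: 0.412
```

```bash
python3 - <<'E'
from h import *
np.set_printoptions(precision=4,suppress=True)
s,T=tool();print(s["tool_pos"],s["tcp_rot"],s["wrist_force"],s["width"])
im=shot("wrist","w5"); go((.6158,.1143,.06),np.pi/2)
s,T=tool();print(s["tool_pos"])
cv2.imwrite("pics/w5b.png",cv2.resize(im[170:330,150:360],None,fx=3.6,fy=3.6,interpolation=2))
E
```

```text
[0.6169 0.1147 0.0588] [0.0009 1.5681 0.0022] [ 0.1476  0.1251 -1.1694] 0.4124899213872541
shift [-0.001  -0.0003 -0.0013] turn [ 0.0006  0.0031 -0.002 ] | dist 0.002
[0.6171 0.1146 0.059 ]
```

View pics/w5b.png

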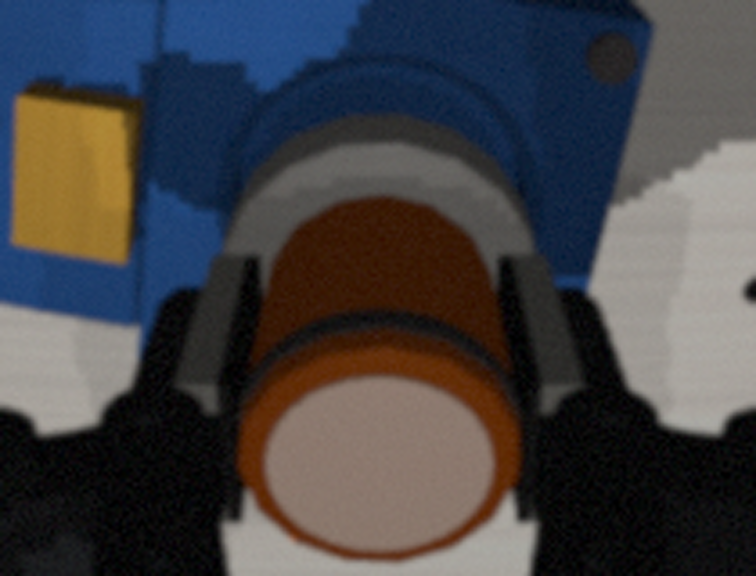

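The cell hangs above the pocket. Flange lower-rim apex at crop (382,115), mouth outer arc apex at crop (385,57), inner arc about (385,70), glass centre at crop (380,462).

```bash
python3 - <<'E'
from h import *
np.set_printoptions(precision=4,suppress=True)
f=lambda u,v:(150+u/3.6,170+v/3.6)
for n,p,z in(("flange under",(382,115),.0393),("flange top",(382,142),.0533),("mouth",(385,57),.022),("mouth in",(385,70),.022),("glass ctr",(379.5,465),.0973),("glass L",(263,465),.0973),("glass R",(496,465),.0973),("rimbot",(380,558),.0973),("mouth L",(232,140),.022),("mouth R",(540,140),.022)):
    print(n,onz("w5",*f(*p),z))
# apex rows by gradient along the centre column
im=cv2.imread("pics/w5.png").astype(int)
for u in(250,256,262): print(u,im[180:215,u].sum(1))
print(im[205,205:312,0])
E
```

```text
flange under [0.592  0.1141 0.0393]
flange top [0.591  0.1141 0.0533]
mouth [0.5876 0.1148 0.022 ]
mouth in [0.59   0.1148 0.022 ]
glass ctr [0.6162 0.1136 0.0973]
glass L [0.6164 0.0993 0.0973]
glass R [0.6165 0.1279 0.0973]
rimbot [0.6324 0.1137 0.0973]
mouth L [0.6032 0.0871 0.022 ]
mouth R [0.6033 0.1429 0.022 ]
250 [128 132 132 126 127 124 100 120 125 143 128 113  98 116 117 117 111 107
 124 112 102 125 136 119 141 136 143 148 155 184 253 291 293 300 298]
256 [130 137 135 131 135 118 107 114 104 154 143 128 100 105 116 121 123  91
 119 106 116 118 124 131 142 135 135 130 151 204 278 303 304 295 300]
262 [138 139 130 144 142 120 100 112 121 124 135 140 126 124 122 125 122 111
 109 119 120 123 145 146 140 133 145 139 152 193 250 294 297 296 303]
[70 72 69 73 72 70 71 72 70 70 66 63 60 57 56 64 67 73 71 70 65 62 64 63
 59 63 62 61 59 60 62 59 53 52 46 47 44 46 49 43 42 42 47 44 46 45 45 46
 41 44 46 44 49 45 48 45 48 44 45 43 43 41 47 44 47 44 42 50 52 52 54 57
 64 59 67 65 62 62 65 67 74 72 72 74 66 60 55 56 59 64 70 71 70 66 65 60
 64 64 63 62 61 64 64 65 63 62 59]
```

Request:
{"api": "jog_arm", "payload": {"rows": [[0.004, 0.001, -0.0003, 0, 0.003, -0.002, 30], [0.008, 0.001, -0.0003, 0, 0.003, -0.002, 30], [0.012, 0.001, -0.0003, 0, 0.003, -0.002, 30], [0.015, 0.001, -0.0003, 0, 0.003, -0.002, 30], [0.017, 0.001, -0.0003, 0, 0.003, -0.002, 30], [0.0185, 0.001, -0.0003, 0, 0.003, -0.002, 30], [0.02, 0.001, -0.0003, 0, 0.003, -0.002, 30], [0.0205, 0.001, -0.0003, 0, 0.003, -0.002, 30]]}}

```text
time: 7.9
tool_pos: [0.6168, 0.1155, 0.0383]
tcp_rot: [-0.001, 1.571, 0.0]
wrist_force: [0.1, 0.3, -2.3]
width: 0.416
```

Request:
{"api": "jog_arm", "payload": {"rows": [[0.0015, 0, 0, 0, 0, 0, 30], [0.003, 0, 0, 0, 0, 0, 30], [0.0045, 0, 0, 0, 0, 0, 30], [0.0055, 0, 0, 0, 0, 0, 30], [0.0055, 0, 0, 0, 0, 0, 30]]}}

```text
time: 8.4
tool_pos: [0.6165, 0.1155, 0.0326]
tcp_rot: [-0.0, 1.571, 0.0]
wrist_force: [-0.1, 0.6, -1.8]
width: 0.409
```

Request:
{"api": "jog_arm", "payload": {"rows": [[0.001, 0, 0, 0, 0, 0, 30], [0.0018, 0, 0, 0, 0, 0, 30], [0.0025, 0, 0, 0, 0, 0, 30], [0.0025, 0, 0, 0, 0, 0, 30]]}}

```text
time: 8.8
tool_pos: [0.6165, 0.1155, 0.0299]
tcp_rot: [-0.001, 1.572, 0.0]
wrist_force: [0.7, -0.6, -1.3]
width: 0.416
```

Request:
{"api": "jog_arm", "payload": {"rows": [[0.0005, 0, 0, 0, 0, 0, 30], [0.001, 0, 0, 0, 0, 0, 30], [0.001, 0, 0, 0, 0, 0, 30]]}}

```text
time: 9.1
tool_pos: [0.6166, 0.1155, 0.0298]
tcp_rot: [-0.001, 1.571, 0.0]
wrist_force: [-2.5, -0.7, 5.1]
width: 0.414
```

Request:
{"api": "jog_arm", "payload": {"rows": [[0, 0, 0, 0, 0, 0, 46], [0, 0, 0, 0, 0, 0, 50], [0, 0, 0, 0, 0, 0, 56], [0, 0, 0, 0, 0, 0, 65], [0, 0, 0, 0, 0, 0, 80], [0, 0, 0, 0, 0, 0, 90], [0, 0, 0, 0, 0, 0, 90]]}}

```text
time: 9.8
tool_pos: [0.6166, 0.1155, 0.0297]
tcp_rot: [-0.001, 1.572, 0.0]
wrist_force: [1.1, -0.5, 0.1]
width: 0.904
```

Request:
{"api": "jog_arm", "payload": {"rows": [[-0.02, 0, 0, 0, 0, 0, 90], [-0.05, 0, 0, 0, 0, 0, 90], [-0.09, 0, 0, 0, 0, 0, 90], [-0.13, 0, 0, 0, 0, 0, 90], [-0.17, 0, 0, 0, 0, 0, 90], [-0.17, 0, -0.03, 0, 0, 0, 90], [-0.17, 0, -0.03, 0, 0, 0, 90], [-0.17, 0, -0.03, 0, 0, 0, 90]]}}

```text
time: 10.6
tool_pos: [0.5862, 0.1155, 0.1997]
tcp_rot: [-0.001, 1.571, 0.0]
wrist_force: [-1.0, 0.2, 0.3]
width: 0.902
```

```bash
python3 - <<'E'
from h import *
np.set_printoptions(precision=4,suppress=True)
s,T=tool();print(s["tool_pos"],s["tcp_rot"],s["wrist_force"],s["width"])
im=shot("wrist","w6")
b=shot("scene","s6")
a=cv2.resize(im[70:310,0:400],None,fx=1.9,fy=1.9,interpolation=2)
b=cv2.resize(b[190:270,225:385],(760,380),interpolation=2)
cv2.imwrite("pics/w6b.png",np.vstack([a,b])[:,:]);print(a.shape)
cv2.imwrite("pics/w6b.png",cv2.resize(np.vstack([a,b]),None,fx=.71,fy=.71))
E
```

```text
[0.5862 0.1155 0.1997] [-0.0008  1.5713  0.0005] [-1.0167  0.2385  0.3049] 0.9019678872001942
(456, 760, 3)
```

View pics/w6b.png

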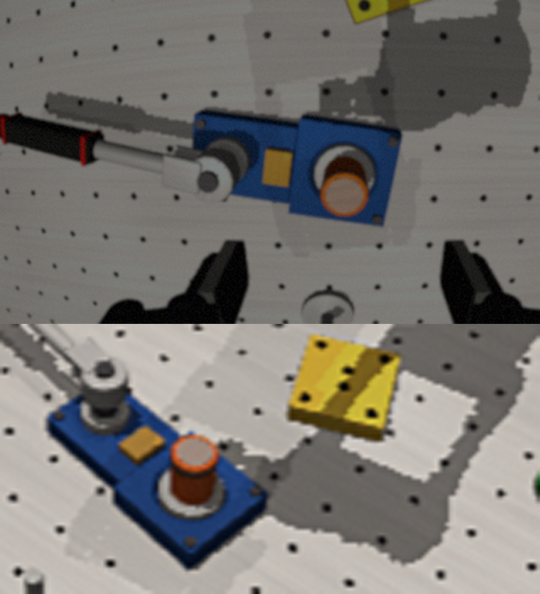

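The cell stands home in the pocket: its flange is nearly flush and its top is at crop (345,194). The wrench hex is at crop (208,181) and the handle rings at (85,150) and (3,128). Checking the cell height and going to the handle.

```bash
python3 - <<'E'
from h import *
np.set_printoptions(precision=4,suppress=True)
f=lambda u,v:(u/.71/1.9,70+v/.71/1.9)
g=lambda u,v:(225+u/.71/4.75,190+(v-324)/.71/4.75)
print(tri(("w6",*f(345,194)),("s6",*g(195,452))),onz("w6",*f(345,194),.068))
print("hex",onz("w6",*f(208,181),.082),tri(("w6",*f(208,181)),("s6",*g(104,369))))
A,B=onz("w6",*f(85,150),.075),onz("w6",*f(3,128),.075);print(A,B,np.degrees(np.arctan2(*(B-A)[1::-1])))
go((.616,-.158,.2),np.radians(77.4));print(monitor.read_state()["q"])
E
```

```text
(array([0.6161, 0.1162, 0.0645]), [0.0012403666304595777, 0.00124036663045952]) [0.6152 0.1151 0.068 ]
hex [0.6001 0.0162 0.082 ] (array([0.6014, 0.0157, 0.0775]), [0.0011330183690353636, 0.001133018369035304])
[ 0.5772 -0.0948  0.075 ] [ 0.5544 -0.1945  0.075 ] -102.92503375548871
shift [-0.0009 -0.2735  0.0292] turn [ 0.2205 -0.0014  0.0005] | dist 0.275
[ 0.1527  0.1428  1.8091 -0.0001  1.1912 -1.4186]
```

Request:
{"api": "jog_arm", "payload": {"rows": [[0, -0.04, 0.005, 0.08, 0, 0, 50], [0, -0.09, 0.01, 0.15, 0, 0, 20], [0, -0.14, 0.015, 0.22, 0, 0, 0], [0, -0.19, 0.02, 0.22, 0, 0, 0], [0, -0.24, 0.025, 0.22, 0, 0, 0], [0, -0.27, 0.029, 0.22, 0, 0, 0], [0, -0.2735, 0.0292, 0.22, 0, 0, 0], [0, -0.2735, 0.0292, 0.22, 0, 0, 0], [0, -0.2735, 0.0292, 0.22, 0, 0, 0], [0, -0.2735, 0.0292, 0.22, 0, 0, 0]]}}

```text
time: 11.7
tool_pos: [0.616, -0.1566, 0.1986]
tcp_rot: [0.171, 1.566, -0.171]
wrist_force: [-0.9, 0.3, 0.5]
width: 0.001
```

```bash
python3 - <<'E'
from h import *
np.set_printoptions(precision=4,suppress=True)
s,T=tool();print(s["tool_pos"],s["tcp_rot"],s["wrist_force"],s["width"])
im=shot("wrist","w7")
h=cv2.cvtColor(im,cv2.COLOR_BGR2HSV);m=cv2.inRange(h,(0,130,40),(4,255,255))|cv2.inRange(h,(174,130,40),(180,255,255));k,l,st,c=cv2.connectedComponentsWithStats(m)
for i in range(1,k):
    if st[i,4]>20:print(st[i],c[i],onz("w7",*c[i],.072))
cv2.imwrite("pics/w7b.png",cv2.resize(im,None,fx=1.5,fy=1.5))
E
```

```text
[ 0.616  -0.1566  0.1986] [ 0.1711  1.5662 -0.1711] [-0.8674  0.3168  0.5217] 0.0006504465532727824
[200 122   7  28 174] [203.1322 135.3333] [ 0.5564 -0.1935  0.072 ]
[311 122   6  28 151] [313.3311 134.9338] [ 0.5778 -0.0948  0.072 ]
[184 124  13  23 259] [189.8108 135.0386] [ 0.5531 -0.2056  0.072 ]
```

View pics/w7b.png

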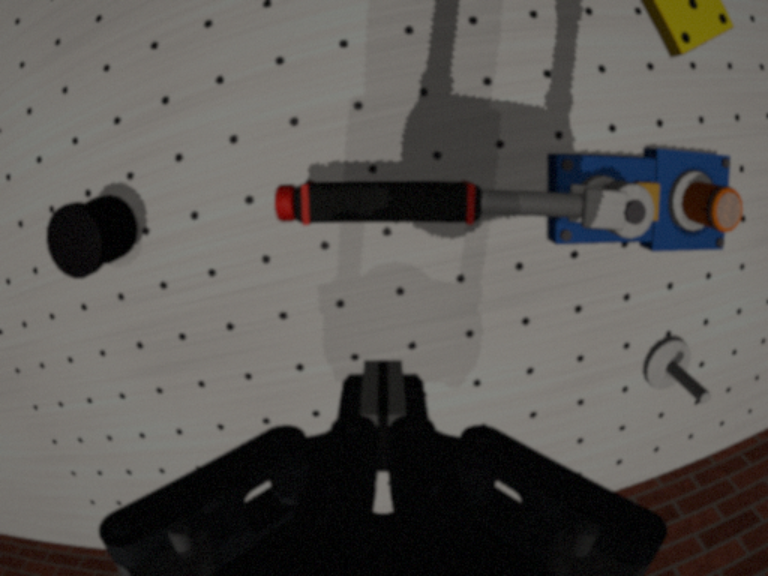

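The handle lies level in the view, rings at px (203,135) and (313,135), about 50 mm from the shut fingers and parallel to them. Lens and post are clear of the swing. Descending.

Request:
{"api": "jog_arm", "payload": {"rows": [[0.03, 0, 0, 0, 0, 0, 0], [0.07, 0, 0, 0, 0, 0, 0], [0.11, 0, 0, 0, 0, 0, 0], [0.14, 0, 0, 0, 0, 0, 0], [0.152, 0, 0, 0, 0, 0, 0], [0.152, 0, 0, 0, 0, 0, 0], [0.152, 0, 0, 0, 0, 0, 0]]}}

```text
time: 12.45
tool_pos: [0.617, -0.1563, 0.0483]
tcp_rot: [0.17, 1.564, -0.171]
wrist_force: [0.7, 0.7, 1.0]
width: 0.001
```

Request:
{"api": "jog_arm", "payload": {"rows": [[0, 0, -0.005, 0, 0, 0, 0], [0, 0, -0.01, 0, 0, 0, 0], [0, 0, -0.015, 0, 0, 0, 0], [0, 0, -0.018, 0, 0, 0, 0], [0, 0, -0.021, 0, 0, 0, 0], [0, 0, -0.024, 0, 0, 0, 0], [0, 0, -0.024, 0, 0, 0, 0]]}}

```text
time: 13.15
tool_pos: [0.593, -0.1511, 0.0482]
tcp_rot: [0.17, 1.564, -0.171]
wrist_force: [0.2, -0.8, 0.5]
width: -0.004
```

Request:
{"api": "jog_arm", "payload": {"rows": [[0, 0, -0.002, 0, 0, 0, 0], [0, 0, -0.004, 0, 0, 0, 0], [0, 0, -0.006, 0, 0, 0, 0], [0, 0, -0.008, 0, 0, 0, 0], [0, 0, -0.008, 0, 0, 0, 0]]}}

```text
time: 13.65
tool_pos: [0.5885, -0.1502, 0.0491]
tcp_rot: [0.169, 1.557, -0.172]
wrist_force: [9.1, -2.2, -4.4]
width: 0.002
```

Request:
{"api": "jog_arm", "payload": {"rows": [[0, 0, -0.006, 0.02, 0, 0, 0], [0, 0.0002, -0.009, 0.05, 0, 0, 0], [0, 0.0004, -0.012, 0.07, 0, 0, 0], [0, 0.0007, -0.015, 0.088, 0, 0, 0], [0, 0.001, -0.018, 0.106, 0, 0, 0], [0, 0.0013, -0.021, 0.124, 0, 0, 0], [0, 0.0017, -0.024, 0.142, 0, 0, 0], [0, 0.0022, -0.027, 0.16, 0, 0, 0], [0, 0.0027, -0.03, 0.178, 0, 0, 0], [0, 0.0027, -0.03, 0.178, 0, 0, 0]]}}

```text
time: 14.65
tool_pos: [0.5629, -0.1442, 0.0503]
tcp_rot: [0.305, 1.533, -0.313]
wrist_force: [5.6, -8.9, -2.8]
width: -0.001
```

```bash
cat >> h.py <<'E'
def push():
    s,T=tool(); c=np.array([.6008,.0158]); d=s["tool_pos"][:2]-c; z=T[:3,2]; z=z/np.linalg.norm(z)
    a=np.degrees(np.arctan2(d[1],d[0])); yaw=np.degrees(np.arctan2(T[1,1],T[0,1]))
    print("t %.2f r %.4f ang %.2f yaw %.2f push %.2f Fz %.1f arc %.1f mm"%(s["time"],np.linalg.norm(d),a,yaw,s["wrist_force"]@T[:3,2],s["wrist_force"][2],(-93.8-a)*np.pi/180*170), "pitch",(T[2,2]).round(4))
E
python3 -c "from h import *;push()"
```

```text
t 14.65 r 0.1644 ang -103.34 yaw 67.39 push 8.56 Fz -2.8 arc 28.3 mm pitch 0.0158
```

Request:
{"api": "jog_arm", "payload": {"rows": [[0, -0.0006, -0.005, 0.02, 0, 0, 0], [0, -0.0011, -0.009, 0.04, 0, 0, 0], [0, -0.0013, -0.011, 0.05, 0, 0, 0], [0, -0.0015, -0.013, 0.06, 0, 0, 0], [0, -0.0015, -0.013, 0.06, 0, 0, 0]]}}

```text
time: 15.15
tool_pos: [0.5537, -0.142, 0.0511]
tcp_rot: [0.351, 1.518, -0.36]
wrist_force: [8.3, -3.6, -4.5]
width: -0.001
```

```bash
python3 -c "from h import *;push()"
```

```text
t 15.15 r 0.1647 ang -106.63 yaw 63.95 push 8.99 Fz -4.5 arc 38.1 mm pitch 0.0238
```

Request:
{"api": "jog_arm", "payload": {"rows": [[0.001, -0.0006, -0.004, 0.015, 0.01, 0, 0], [0.001, -0.0008, -0.006, 0.023, 0.02, 0, 0], [0.001, -0.001, -0.008, 0.03, 0.02, 0, 0], [0.001, -0.001, -0.008, 0.03, 0.02, 0, 0]]}}

```text
time: 15.55
tool_pos: [0.5497, -0.1407, 0.051]
tcp_rot: [0.379, 1.525, -0.38]
wrist_force: [8.2, -3.7, -4.7]
width: -0.004
```

```bash
python3 -c "from h import *;push()"
```

```text
t 15.55 r 0.1647 ang -108.07 yaw 62.22 push 8.93 Fz -4.7 arc 42.3 mm pitch 0.0119
```

Request:
{"api": "jog_arm", "payload": {"rows": [[0.001, -0.0006, -0.004, 0.015, 0.01, 0, 0], [0.001, -0.0009, -0.007, 0.025, 0.015, 0, 0], [0.001, -0.001, -0.009, 0.034, 0.015, 0, 0], [0.001, -0.001, -0.009, 0.034, 0.015, 0, 0]]}}

```text
time: 15.95
tool_pos: [0.5449, -0.139, 0.0509]
tcp_rot: [0.408, 1.527, -0.405]
wrist_force: [9.0, -4.0, -5.6]
width: -0.005
```

```bash
python3 -c "from h import *;push()"
```

```text
t 15.95 r 0.1646 ang -109.87 yaw 60.27 push 9.75 Fz -5.6 arc 47.7 mm pitch 0.005
```

Request:
{"api": "jog_arm", "payload": {"rows": [[0.001, -0.0006, -0.004, 0.015, 0.008, 0, 0], [0.001, -0.0009, -0.007, 0.025, 0.01, 0, 0], [0.001, -0.001, -0.009, 0.034, 0.01, 0, 0], [0.001, -0.001, -0.009, 0.034, 0.01, 0, 0]]}}

```text
time: 16.35
tool_pos: [0.54, -0.137, 0.0509]
tcp_rot: [0.435, 1.523, -0.43]
wrist_force: [8.3, -5.2, -5.5]
width: 0.002
```

```bash
python3 -c "from h import *;push()"
```

```text
t 16.35 r 0.1645 ang -111.69 yaw 58.33 push 9.82 Fz -5.5 arc 53.1 mm pitch 0.003
```

Request:
{"api": "jog_arm", "payload": {"rows": [[0.0005, -0.0006, -0.004, 0.015, 0.008, 0, 0], [0.0005, -0.0009, -0.007, 0.025, 0.01, 0, 0], [0.0005, -0.0011, -0.009, 0.034, 0.01, 0, 0], [0.0005, -0.0011, -0.009, 0.034, 0.01, 0, 0]]}}

```text
time: 16.75
tool_pos: [0.535, -0.1349, 0.0511]
tcp_rot: [0.463, 1.519, -0.455]
wrist_force: [8.7, -4.3, -6.3]
width: -0.001
```

```bash
python3 -c "from h import *;push()"
```

```text
t 16.75 r 0.1644 ang -113.58 yaw 56.39 push 9.65 Fz -6.3 arc 58.7 mm pitch 0.0006
```

Request:
{"api": "jog_arm", "payload": {"rows": [[0, -0.0006, -0.004, 0.015, 0.008, 0, 0], [0, -0.0009, -0.007, 0.025, 0.01, 0, 0], [0, -0.0011, -0.009, 0.034, 0.01, 0, 0], [0, -0.0011, -0.009, 0.034, 0.01, 0, 0]]}}

```text
time: 17.15
tool_pos: [0.53, -0.1324, 0.0517]
tcp_rot: [0.492, 1.516, -0.48]
wrist_force: [8.1, -5.2, -7.4]
width: 0.001
```

```bash
python3 -c "from h import *;push()"
```

```text
t 17.15 r 0.1642 ang -115.53 yaw 54.45 push 9.61 Fz -7.4 arc 64.5 mm pitch -0.0021
```

Request:
{"api": "jog_arm", "payload": {"rows": [[0.001, -0.0006, -0.004, 0.015, 0.005, 0, 0], [0.0015, -0.0009, -0.007, 0.025, 0.006, 0, 0], [0.002, -0.0011, -0.009, 0.034, 0.006, 0, 0], [0.002, -0.0011, -0.009, 0.034, 0.006, 0, 0]]}}

```text
time: 17.55
tool_pos: [0.5257, -0.1302, 0.0511]
tcp_rot: [0.518, 1.506, -0.506]
wrist_force: [7.0, -6.6, -3.8]
width: 0.003
```

```bash
python3 -c "from h import *;push()"
```

```text
t 17.55 r 0.1642 ang -117.22 yaw 52.53 push 9.63 Fz -3.8 arc 69.5 mm pitch 0.0004
```

Request:
{"api": "jog_arm", "payload": {"rows": [[0.001, -0.0006, -0.004, 0.015, 0.005, 0, 0], [0.001, -0.001, -0.007, 0.025, 0.007, 0, 0], [0.001, -0.0013, -0.009, 0.032, 0.007, 0, 0], [0.001, -0.0013, -0.009, 0.032, 0.007, 0, 0]]}}

```text
time: 17.95
tool_pos: [0.5213, -0.1278, 0.0513]
tcp_rot: [0.543, 1.498, -0.529]
wrist_force: [8.0, -5.7, -4.7]
width: -0.001
```

```bash
python3 -c "from h import *;push()"
```

```text
t 17.95 r 0.1642 ang -118.96 yaw 50.71 push 9.74 Fz -4.7 arc 74.6 mm pitch 0.0017
```

Request:
{"api": "jog_arm", "payload": {"rows": [[0.001, -0.0006, -0.004, 0.015, 0.005, 0, 0], [0.001, -0.001, -0.007, 0.025, 0.007, 0, 0], [0.001, -0.0013, -0.009, 0.032, 0.007, 0, 0], [0.001, -0.0013, -0.009, 0.032, 0.007, 0, 0]]}}

```text
time: 18.35
tool_pos: [0.5168, -0.1252, 0.0514]
tcp_rot: [0.569, 1.491, -0.553]
wrist_force: [6.7, -5.7, -5.4]
width: -0.002
```

```bash
python3 -c "from h import *;push()"
```

```text
t 18.35 r 0.1641 ang -120.77 yaw 48.90 push 8.77 Fz -5.4 arc 80.0 mm pitch 0.0024
```

Request:
{"api": "jog_arm", "payload": {"rows": [[0.001, -0.0006, -0.004, 0.015, 0.005, 0, 0], [0.001, -0.0008, -0.006, 0.02, 0.007, 0, 0], [0.001, -0.001, -0.007, 0.025, 0.007, 0, 0], [0.001, -0.001, -0.007, 0.025, 0.007, 0, 0]]}}

```text
time: 18.75
tool_pos: [0.5137, -0.1232, 0.0513]
tcp_rot: [0.589, 1.485, -0.57]
wrist_force: [5.9, -5.6, -5.0]
width: 0.0
```

```bash
python3 -c "from h import *;push()"
```

```text
t 18.75 r 0.1640 ang -122.07 yaw 47.49 push 8.12 Fz -5.0 arc 83.9 mm pitch 0.0019
```

Request:
{"api": "jog_arm", "payload": {"rows": [[0.001, -0.0006, -0.004, 0.015, 0.005, 0, 0], [0.001, -0.0008, -0.006, 0.02, 0.007, 0, 0], [0.001, -0.0008, -0.006, 0.02, 0.007, 0, 0]]}}

```text
time: 19.05
tool_pos: [0.511, -0.1214, 0.0511]
tcp_rot: [0.606, 1.482, -0.584]
wrist_force: [5.1, -4.7, -3.6]
width: 0.001
```

```bash
python3 - <<'E'
from h import *
push()
im=shot("wrist","w8")
cv2.imwrite("pics/w8b.png",cv2.resize(im[60:310,150:512],None,fx=2.2,fy=2.2,interpolation=2));push()
E
```

```text
t 19.05 r 0.1640 ang -123.20 yaw 46.37 push 6.95 Fz -3.6 arc 87.2 mm pitch 0.0004
t 19.10 r 0.1640 ang -123.19 yaw 46.38 push 7.02 Fz -3.6 arc 87.2 mm pitch 0.0004
```

View pics/w8b.png

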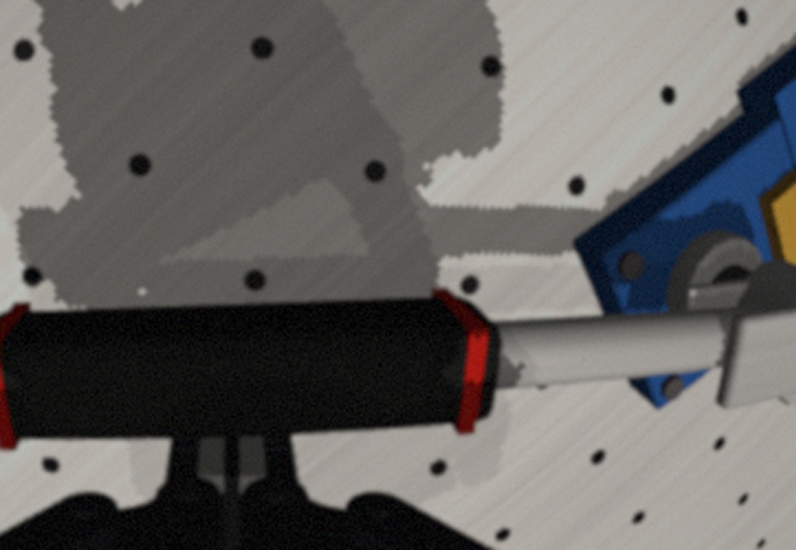

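The fingers press the handle at crop (232,435). The neck (about 1.7° slope) and the head block (steeper, about 11°) no longer line up, which fits the falling force (9.7 → 7.0 N). One more small step for certainty, well short of the stop.

Request:
{"api": "jog_arm", "payload": {"rows": [[0, -0.0005, -0.004, 0.012, 0.004, 0, 0], [0, -0.0007, -0.006, 0.02, 0.006, 0, 0], [0, -0.0007, -0.006, 0.02, 0.006, 0, 0]]}}

```text
time: 19.4
tool_pos: [0.5077, -0.1189, 0.0514]
tcp_rot: [0.622, 1.479, -0.598]
wrist_force: [3.8, -4.0, -4.0]
width: 0.003
```

```bash
python3 -c "from h import *;push()"
```

```text
t 19.40 r 0.1638 ang -124.66 yaw 45.24 push 5.54 Fz -4.0 arc 91.6 mm pitch -0.002
```

Force has fallen to 57 % of the turning value, about 14 mm out of line by arc. Backing off now.

Request:
{"api": "jog_arm", "payload": {"rows": [[0, 0, 0.006, 0, 0, 0, 0], [0, 0, 0.012, 0, 0, 0, 0], [0, 0, 0.02, 0, 0, 0, 0], [0, 0, 0.03, 0, 0, 0, 0], [0, 0, 0.045, 0, 0, 0, 0], [0, 0, 0.045, 0, 0, 0, 0], [-0.04, 0, 0.045, 0, 0, 0, 0], [-0.08, 0, 0.045, 0, 0, 0, 0], [-0.12, 0, 0.045, 0, 0, 0, 0], [-0.15, 0, 0.045, 0, 0, 0, 0], [-0.15, 0, 0.045, 0, 0, 0, 0], [-0.15, 0, 0.045, 0, 0, 0, 0]]}}

```text
time: 20.6
tool_pos: [0.5385, -0.1526, 0.2021]
tcp_rot: [0.622, 1.478, -0.598]
wrist_force: [-0.2, -0.0, -0.3]
width: 0.002
```

```bash
python3 - <<'E'
from h import *
np.set_printoptions(precision=4,suppress=True)
s,T=tool();print(s["tool_pos"],s["wrist_force"])
im=shot("wrist","w9");b=shot("scene","s9")
h=cv2.cvtColor(im,cv2.COLOR_BGR2HSV);m=cv2.inRange(h,(0,130,40),(4,255,255))|cv2.inRange(h,(174,130,40),(180,255,255));k,l,st,c=cv2.connectedComponentsWithStats(m)
for i in range(1,k):
    if st[i,4]>20:
        p=onz("w9",*c[i],.072);d=p[:2]-[.6008,.0158];print(st[i],c[i],p,np.degrees(np.arctan2(d[1],d[0])))
a=cv2.resize(im,(540,405));b=cv2.resize(b[140:290,190:430],(540,338),interpolation=2)[:195+143-143+0]
b=cv2.resize(shot("scene","s9b")[165:285,215:385],(276,195),interpolation=2)
cv2.imwrite("pics/w9b.png",np.vstack([a,cv2.resize(np.hstack([b]),(540,195*2))[:190]]) if 0 else np.hstack([cv2.resize(im,(460,345)),cv2.resize(cv2.imread("pics/s9.png")[150:285,215:345],(332,345),interpolation=2)]))
E
```

```text
[ 0.5385 -0.1526  0.2021] [-0.1823 -0.0106 -0.3269]
[307 110   8  26 148] [310.9122 122.2973] [ 0.5319 -0.0729  0.072 ] -127.8319686175637
[198 122   9  26 131] [202.1145 134.145 ] [ 0.4689 -0.152   0.072 ] -128.16562137472084
[183 125  14  23 247] [188.9919 136.2105] [ 0.4612 -0.162   0.072 ] -128.13217495484565
```

View pics/w9b.png

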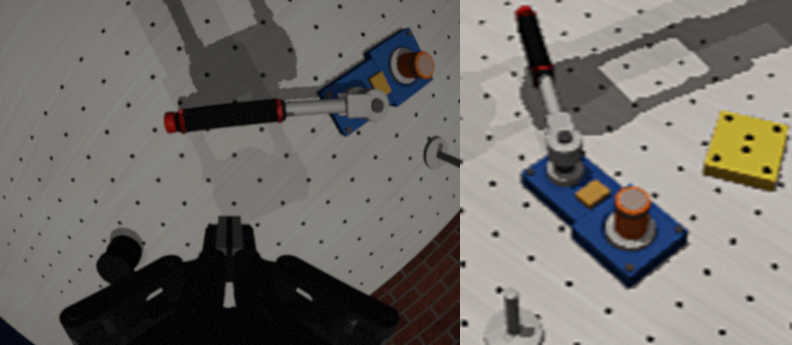

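The left half shows the handle back in line (rings at full-frame px (311,122) and (202,134)). The right half shows the cell upright in the pocket, plate and post untouched. Head turned 26.1° (0.455 rad), while my push reached 30.4°, so the handle sprang back about 12.8 mm: it clicked. Handing in.

```bash
python3 - <<'E'
from h import *
for f in("s0","s9"):
    h=cv2.cvtColor(cv2.imread(f"pics/{f}.png"),cv2.COLOR_BGR2HSV);m=cv2.inRange(h,(22,120,60),(33,255,255))[180:230,300:350];print(f,cv2.moments(m)["m10"]/cv2.moments(m)["m00"],cv2.moments(m)["m01"]/cv2.moments(m)["m00"])
print(finish_job())
E
```

```text
s0 27.23052464228935 27.144674085850557
s9 27.01219512195122 27.466463414634145
the job is handed in; nothing more can be done
None
```

The window cell is home in the clamp's pocket and the torque wrench has clicked. I handed the job in at about 21 s; the hand-in reports no verdict.

- **Cell:** I gripped it and lowered it into the pocket until the wrist felt about 5 N of contact, then opened the fingers and lifted clear. It went in with almost no side force. In the last pictures it stands upright with its flange in the pocket. Its top measures within about 1 mm of the pocket axis.
- **Cell height, a disagreement:** the two-view height of the cell's top came out 3.5 mm low, at 64.5 mm instead of 68 mm. The wrench head read 4.5 mm low in the same pair of views, so I took it as camera bias. The robot's own height reading at contact agrees with the cell being home.
- **Wrench:** I pushed the handle clockwise in small steps. The push held at about 9.7 N, then fell to 5.5 N, and I stopped there and backed off.
- **Click:** after release the head had turned 26.1° (0.456 rad, about 77 mm at the handle's middle). The handle had sprung back from about 13 mm out of line, between the 9 mm click and the 24 mm limit. I worked this out from arm positions and pictures; I did not measure it directly.
- **Bystanders:** the plate moved by less than half a pixel between pictures. I judged the lens and post by eye only, and both looked undisturbed. The gripper was clear of everything and the wrist force was near zero.

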